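# Unstack the red sample cassette and put its spacer plate on the spares pile

## Task

Take the red-lidded cassette off its stack and set it down flat inside the white outline on the green mat, centred and lined up with it. Then lift the blue spacer plate that lay under it and lay it squarely on top of the separate low pile of spare blue spacer plates, without shifting that pile. Set both down rather than dropping them, and let go.

Things in the scene. Friction and masses are not known exactly. Their poses are not given: they have to be found in the camera images.
- red_mid (a point): Centre (half-way up) of the red-lidded white cassette, 100 x 48 x 28 mm (x, y, z), 80-170 g. Top of a stack lined up within a few mm and degrees: under it the blue spacer plate, then a grey-lidded cassette of the same size on the bench (z = 0). Not part of the job: a like stack with a yellow lid on top and, farther out, a tube rack 105 mm and an amber bottle 100 mm tall.
- spacer_mid (a point): Centre (half-way up) of the blue spacer plate under the red-lidded cassette: rigid, 100 x 60 x 8 mm (x, y, z), 40-85 g, loose. Its underside starts 28 mm above the bench. It is 12 mm wider than the cassettes and sticks out about 6 mm on each long side, so it can be pinched by its long edges without touching the cassette below.
- mat_mid (a point): Centre of the upper face of the green mat, 140 x 90 x 3 mm, fixed on the bench, its upper face 3 mm above the bench; a white line drawn on it marks a rectangle 112 mm (along its x) by 60 mm (along its y).
- pile_top (a point): Centre of the upper face of the top plate of the spares pile: two loose spacer plates like the one in the stack (100 x 60 x 8 mm each, long along x, y is the 60 mm width), one on the other on the bench, 16 mm high together. It moves with that top plate.
Mind the look-alikes: they are no part of the job. Leave any purple look-alike of the part that bears red_mid alone.

How it is judged:
On the way, in this order (a step that is already met when the one before it is completed fails the run):
1. the red-lidded cassette lies released on the green mat (horizontal distance between red_mid and mat_mid below 0.02 m and z of red_mid in the frame of mat_mid between 0.01 and 0.018 m and angle between the x axis of red_mid and the x axis of mat_mid, either way round below 0.26 rad and angle between red_mid's own z axis and vertical below 0.1 rad and contact force between the fingers and red below 0.05 N), for 0.2 s.
2. the spacer plate lies released on the pile of spares (horizontal distance between spacer_mid and pile_top below 0.015 m and z of spacer_mid in the frame of pile_top between 0.001 and 0.007 m and angle between the x axis of spacer_mid and the x axis of pile_top, either way round below 0.26 rad and angle between spacer_mid's own z axis and vertical below 0.1 rad and contact force between the fingers and spacer below 0.05 N), for 0.2 s.
At the end, for the whole second after the job is handed in: Red-lidded cassette flat on the green mat, within 20 mm of its centre and 15 degrees of its length; spacer plate flat on the top plate of the spares pile, within 15 mm of its centre and 15 degrees of its length; both at rest and released (horizontal distance between red_mid and mat_mid below 0.02 m and z of red_mid in the frame of mat_mid between 0.01 and 0.018 m and angle between the x axis of red_mid and the x axis of mat_mid, either way round below 0.26 rad and angle between each of red_mid, spacer_mid's own z axis and vertical below 0.1 rad and horizontal distance between spacer_mid and pile_top below 0.015 m and z of spacer_mid in the frame of pile_top between 0.001 and 0.007 m and angle between the x axis of spacer_mid and the x axis of pile_top, either way round below 0.26 rad and linear speed of each of red, spacer below 0.02 m/s); the robot touches nothing.
It fails at once if the top plate of the spares pile is shifted more than 20 mm (distance of pile_top from where it was at the start of the episode above 0.02 m).
It fails at once if the red-lidded cassette is dropped (falls freely faster than 0.7 m/s, about 25 mm) (linear speed of red above 0.7 m/s and contact force between anything else and red below 0.01 N).
It fails at once if the spacer plate is dropped (falls freely faster than 0.7 m/s, about 25 mm) (linear speed of spacer above 0.7 m/s and contact force between anything else and spacer below 0.01 N).
It also fails if it takes over 64 s, if anything falls off the work surface, if the arm or the gripper's body presses on something with over 40 N, if the wrist force passes 120 N, or if a joint passes its speed limit or range.

## Robot

A 7-joint arm with a two-finger parallel gripper is mounted at the origin on the work surface. World frame = base frame: x ahead of the robot, y to its left, z up, the work surface at z = 0. Lengths are in m, angles in rad, forces in N, time in s.
With the tool pointing down it reaches from about 0.425 to 0.875 m from the base axis. Payload 9.9 kg.
Tool frame: the origin (TCP) lies on the front face of the gripper's body, between the roots of the fingers; the fingertips stand 73 mm ahead of it and the grasp point (between the pads) lies 54 mm ahead of it (env.grip_point_offset is the distance from the TCP to the grasp point, in m); x points along the fingers, y is the direction in which the jaws open and shut, and the axes are right-handed (so a half turn about x gives the same grasp; the last joint's range is limited). The gripper opens to 85 mm and grips with 20 to 120 N. Pads are 22 mm wide; open, the fingers measure 114 mm over their backs; the gripper's body (76 mm by 85 mm) begins 54 mm behind the grasp point. The pads swing forward as they close: fully open they stand 13 mm farther back than shut.
Start: joints at [1.223, 0.576, 0.025, 1.437, -0.015, 1.129, -0.057], TCP at [0.176, -0.652, 0.304] pointing down, gripper open.
Joint ranges: [-2.76, 2.76], [-0.34, 2.15], [-1.52, 1.57], [0.19, 2.46], [-1.09, 4.23], [0.17, 1.99], [-2.82, 2.82]. Speed limits (rad/s): [2.22, 2.22, 3.01, 3.01, 3.14, 3.14, 3.14].

## Interface

Orientations are given as a unit quaternion [x, y, z, w].
In Python, from workcell import env, capture gives the robot as it stands.
- The arm moves only by the tool send_rows, never from a script. Its argument "rows" is a list of rows, each an object of numbers: "rx", "ry", "rz": the turn, a rotation vector about the tool's x, y, z in degrees; "dx", "dy", "dz": the shift along the tool's x, y, z in mm; "grip": the gripper command: -1 is fully open, 1 is shut, values between are in proportion. A call has 1 to 20 rows; each row is the pose to reach, as a shift and turn from the pose measured when the call began, along the tool's axes at that moment; what a row does not reach only later rows make up. A row lasts 1/12 s, in which the tool goes at most 41.7 mm and 7.16 degrees, less where a joint would pass 70% of its speed; a pose out of reach is approached as far as the arm can. A call with a gripper value outside its range is refused whole. The fingers move at their own pace and stop on an object; "squeeze" is the grip in N (left out, the last holds). Time passes only in rows, so rows that repeat a pose let the fingers close. It gives the time, the measured TCP pose, the force and the opening at its end, in the units of the state.
- env.get_obs(): the state, without advancing time (a new reading comes with each control period).
- capture(name): name is "scene" or "top" or "wrist"; returns a dict with "frame" (480x640x3 uint8, red, green, blue), "z_map" (480x640 float32, m along the optical axis (not along the pixel's ray), 0 where there is no reading), "K" (3x3 intrinsics, pixels), "eye" and "orientation" of the camera in the world. Camera axes: x right, y up, looking along -z (the intrinsics and any distortion apply to the point x, -y, -z); pixel columns grow to the right and rows downward; lengths in m; the calibration is good to about 2 mm. The wrist camera is an equidistant fisheye: a pixel r from the principal point sees the ray r / f radians off the axis. A picture is of the moment at which its call begins.
- env.hand_in(): hands the job in, once; it reports no verdict.
The state is a dict: "time": time; "joint_positions": joint angles; "dq": joint speeds; "joint_torque": joint torques, N m; "ee_pos": TCP position; "tcp_rot": TCP orientation; "force": force on the tool from outside, world axes, zero at the start; "torque": the same for the moment, N m; "finger_gap": finger opening in m.
Only numpy, scipy, OpenCV 4.12 (cv2) and the standard library are available. Lean on these libraries where they do the work, as an engineer would, in place of code of your own. Each camera call takes 0.05 s, during which the arm holds its last target. There are 200 camera calls.

## Working session

There is one attempt and no reset: what is moved stays moved. The work goes in short steps, Python scripts to look and compute and a tool call to move; the robot and the scene stay as the last step left them, time stands still between calls to the robot, and variables do not carry over. Pictures are saved under pics/ and viewed, about 8 in all and at most 12, crops included, and the job is handed in when it is done.

Besides the shell and the picture viewer there is one more tool, called after "Call:" as name(argument=value, ...) on one line, values as JSON. send_rows: Moves the arm, as the interface text tells. Its arguments: {"type":"object","properties":{"rows":{"type":"array"},"squeeze":{"type":"number"}},"required":["rows"]}

```bash
ls; mkdir -p pics; cat > h.py <<'E'
import numpy as np, cv2
from scipy.spatial.transform import Rotation as R
from workcell import env, capture
def save(n,im): cv2.imwrite(f'pics/{n}.png',im[:,:,::-1])
def cloud(c):
    K=c['K'];z=c['z_map'];v,u=np.mgrid[0:480,0:640]
    p=np.stack([(u-K[0,2])/K[0,0]*z,-(v-K[1,2])/K[1,1]*z,-z],-1)
    return p@R.from_quat(c['orientation']).as_matrix().T+c['eye']
E
python3 - <<'E'
from h import *
s=env.get_obs();print(s)
for n in('scene','top'):
    c=capture(n);save(n,c['frame']);np.savez(n,**c);print(n,c['K'],c['eye'],c['orientation'])
E
```

```text
pics
{'time': 0.0, 'joint_positions': array([ 1.22320269,  0.5765225 ,  0.02482234,  1.43791906, -0.01502575,
        1.12901701, -0.05650792]), 'dq': array([ 0.00151918,  0.0020917 , -0.00103988, -0.00110126,  0.00043715,
       -0.00091683,  0.00093307]), 'joint_torque': array([-2.84877260e-04, -7.65749288e+01,  2.25083336e+00, -2.85966754e+01,
        1.55077048e-02,  1.27355300e-02,  1.22813145e-05]), 'ee_pos': array([ 0.17594184, -0.65131032,  0.30304463]), 'tcp_rot': array([-0.70086653, -0.09359339,  0.7010599 , -0.09241974]), 'force': array([-0.31761436, -0.16326668, -0.86026284]), 'torque': array([0.06272611, 0.02264927, 0.00494897]), 'finger_gap': 0.08535876932553779}
scene [[573.9982836    0.         312.31776667]
 [  0.         573.9982836  243.18696494]
 [  0.           0.           1.        ]] [ 1.1811296  -0.00371469  1.08518354] [0.20805878 0.20428991 0.66448782 0.68806476]
top [[488.71667386   0.         320.1790795 ]
 [  0.         488.71667386 241.04508208]
 [  0.           0.           1.        ]] [0.36925791 0.0105903  0.9210235 ] [-0.0614152   0.05493384  0.7086774  -0.7007045 ]
```

View pics/top.png

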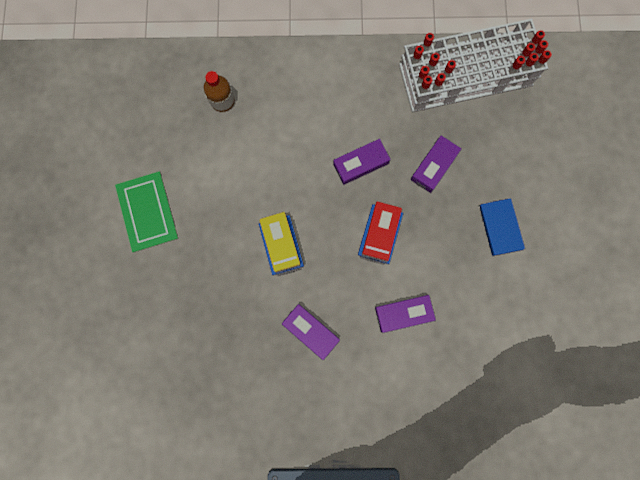

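View pics/scene.png

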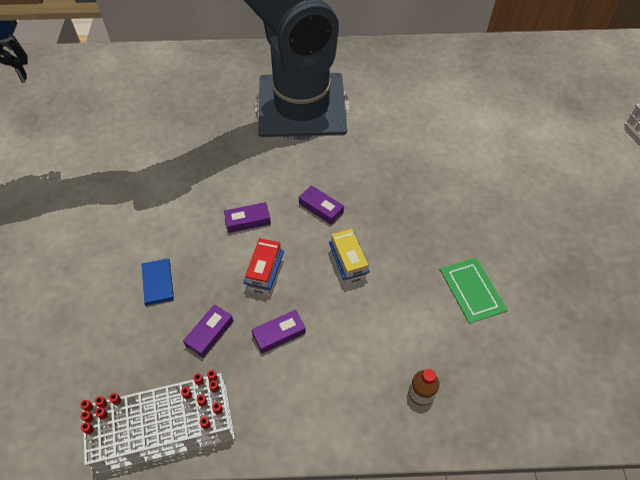

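Top view: the red-lidded cassette is at (381,232) and stands on a blue rim. The possible confusions are yellow (281,243), purple (361,161), (436,164), (405,313) and (310,331), the red bottle cap (212,77) and the red tube caps. The only isolated blue block is the spares pile at (502,227), and the mat is at (147,212). By the description I choose red at (381,232), and I'll check it in a crop while measuring.

```bash
cat > m.py <<'E'
from h import *
import sys
def meas(c,P=None,out=True):
    P=cloud(c) if P is None else P
    hsv=cv2.cvtColor(c['frame'],cv2.COLOR_RGB2HSV);H,S,V=[hsv[...,i].astype(int) for i in range(3)]
    m={'red':((H<6)|(H>174))&(S>150)&(P[...,2]>.045)&(P[...,2]<.085),
       'blue':(H>100)&(H<118)&(S>150)&(V>60),'green':(H>50)&(H<80)&(S>120)&(P[...,2]<.02),
       'white':None}
    # white line: bright, near mat height, inside the mat hull
    res={}
    for k in('red','blue','green'):
        q=(m[k]&(c['z_map']>0)).astype(np.uint8)
        n,l,st,ce=cv2.connectedComponentsWithStats(cv2.morphologyEx(q,cv2.MORPH_CLOSE,np.ones((7,7))) )
        for i in range(1,n):
            if st[i,4]<300: continue
            pts=P[(l==i)&(c['z_map']>0)]; z=np.median(pts[:,2]); pts=pts[abs(pts[:,2]-z)<.005]
            (cx,cy),(w,h),a=cv2.minAreaRect((pts[:,:2]*1000).astype(np.float32))
            if w<h: a+=90;w,h=h,w
            print(k,'px',ce[i].round(),'xyz mm',round(cx,1),round(cy,1),round(z*1000,1),'size',round(w,1),round(h,1),'long-axis deg',round((a+90)%180-90,1),'n',len(pts))
E
python3 - <<'E'
from m import *
for n in('top','scene'):
    c=dict(np.load(n+'.npz'));print(n);meas(c)
f=np.load('top.npz')['frame'][190:280,330:440];g=np.load('scene.npz')['frame'][225:305,230:340]
save('crop1',np.vstack([cv2.resize(f,(550,300),interpolation=2)[:, :],cv2.resize(g,(550,300),interpolation=2)]))
E
```

```text
top
red px [381. 232.] xyz mm 530.0 -92.6 63.8 size 100.2 46.3 long-axis deg -16.2 n 1244
blue px [502. 227.] xyz mm 543.9 -324.1 15.7 size 99.2 60.4 long-axis deg 11.4 n 1633
green px [146. 211.] xyz mm 585.8 354.8 3.0 size 141.1 90.8 long-axis deg 17.2 n 3216
scene
red px [263. 259.] xyz mm 531.1 -91.7 64.9 size 102.5 48.8 long-axis deg -16.6 n 796
blue px [157. 282.] xyz mm 546.7 -322.8 16.7 size 103.8 59.7 long-axis deg 10.6 n 1096
green px [473. 290.] xyz mm 585.8 355.9 4.4 size 141.2 92.2 long-axis deg 16.8 n 2307
```

View pics/crop1.png

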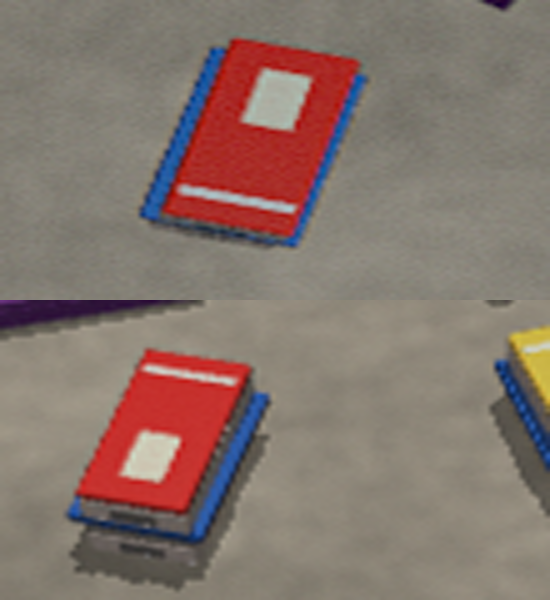

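Crop: the red lid sits on the white cassette, with the blue plate rimming both long sides and the grey one below, so this is the right stack. The sizes match: 100x46 mm top at z=64, pile 99x60 at 16, mat 141x91 at 3. Next I work out the approach.

```bash
cat > go.py <<'E'
from h import *
import sys
# go.py x y z(mm) longaxis_deg : shift/turn to TCP target, pointing down, jaws across the long axis
def go(x,y,z,lon,obs=None):
    s=obs or env.get_obs();Rt=R.from_quat(s['tcp_rot']);p=s['ee_pos']*1000
    M=Rt.as_matrix();az=np.degrees(np.arctan2(M[1,1],M[0,1]))
    best=None
    for k in(0,180):
        a=np.radians(lon+90+k);X=np.array([0,0,-1.]);Y=np.array([np.cos(a),np.sin(a),0])
        T=R.from_matrix(np.stack([X,Y,np.cross(X,Y)],1));rv=(Rt.inv()*T).as_rotvec(degrees=True)
        rel=(lon+90+k-np.degrees(np.arctan2(y,x))+180)%360-180
        d=Rt.inv().apply(np.array([x,y,z])-p)
        print('d',d.round(1),'r',rv.round(1),'jaw az',round((lon+90+k)%360),'rel radial',round(rel))
    print('now az',az.round(1),'rel',(az-np.degrees(np.arctan2(p[1],p[0]))).round(1),'p',p.round(1),'toolx',M[:,0].round(4),'q1,q7',s['joint_positions'][[0,6]].round(2),'t',s['time'],'gap',s['finger_gap'],'F',s['force'].round(1))
if __name__=='__main__': go(*map(float,sys.argv[1:]))
E
python3 go.py 530.5 -92.2 220 -16.4; python3 go.py 586 355 220 17|head -2; python3 go.py 545 -323.5 220 11|head -2
```

```text
d [  83.7 -447.2 -488.1] r [-1.485e+02 -1.000e-01  0.000e+00] jaw az 74 rel radial 83
d [  83.7 -447.2 -488.1] r [31.5  0.   0.1] jaw az 254 rel radial -97
now az -74.9 rel 0.0 p [ 176.  -651.4  303.1] toolx [-5.0e-04  1.4e-03 -1.0e+00] q1,q7 [ 1.22 -0.06] t 0.1 gap 0.08528019431245204 F [-0.7 -0.1  0.8]
d [  84.4 -864.4 -658.3] r [ 1.781e+02  1.000e-01 -0.000e+00] jaw az 107 rel radial 76
d [  84.4 -864.4 -658.3] r [-1.9  0.   0.1] jaw az 287 rel radial -104
d [  83.4 -220.1 -441.8] r [-1.759e+02 -1.000e-01  0.000e+00] jaw az 101 rel radial 132
d [  83.4 -220.1 -441.8] r [4.1 0.  0.1] jaw az 281 rel radial -48
```

Call:
send_rows(rows=[{"dx": 10, "dy": -40, "dz": -40, "rx": 4, "grip": -1}, {"dx": 84, "dy": -447, "dz": -488, "rx": 31.5, "grip": -1}, {"dx": 84, "dy": -447, "dz": -488, "rx": 31.5, "grip": -1}, {"dx": 84, "dy": -447, "dz": -488, "rx": 31.5, "grip": -1}, {"dx": 84, "dy": -447, "dz": -488, "rx": 31.5, "grip": -1}, {"dx": 84, "dy": -447, "dz": -488, "rx": 31.5, "grip": -1}, {"dx": 84, "dy": -447, "dz": -488, "rx": 31.5, "grip": -1}, {"dx": 84, "dy": -447, "dz": -488, "rx": 31.5, "grip": -1}, {"dx": 84, "dy": -447, "dz": -488, "rx": 31.5, "grip": -1}, {"dx": 84, "dy": -447, "dz": -488, "rx": 31.5, "grip": -1}, {"dx": 84, "dy": -447, "dz": -488, "rx": 31.5, "grip": -1}, {"dx": 84, "dy": -447, "dz": -488, "rx": 31.5, "grip": -1}, {"dx": 84, "dy": -447, "dz": -488, "rx": 31.5, "grip": -1}, {"dx": 84, "dy": -447, "dz": -488, "rx": 31.5, "grip": -1}, {"dx": 84, "dy": -447, "dz": -488, "rx": 31.5, "grip": -1}, {"dx": 84, "dy": -447, "dz": -488, "rx": 31.5, "grip": -1}, {"dx": 84, "dy": -447, "dz": -488, "rx": 31.5, "grip": -1}, {"dx": 84, "dy": -447, "dz": -488, "rx": 31.5, "grip": -1}, {"dx": 84, "dy": -447, "dz": -488, "rx": 31.5, "grip": -1}, {"dx": 84, "dy": -447, "dz": -488, "rx": 31.5, "grip": -1}])

```text
$.rows[0]: bad value
```

```bash
python3 go.py 530.5 -92.2 111 -16.4; python3 -c "
from h import *
c=capture('wrist');save('wrist1',c['frame']);np.savez('wrist1',**c);print(c['K'],c['eye'],c['orientation'])"
```

```text
d [ 192.7 -447.  -488.1] r [-1.485e+02 -1.000e-01  0.000e+00] jaw az 74 rel radial 83
d [ 192.7 -447.  -488.1] r [31.5  0.   0.1] jaw az 254 rel radial -97
now az -74.9 rel 0.0 p [ 176.  -651.4  303.1] toolx [-5.0e-04  1.4e-03 -1.0e+00] q1,q7 [ 1.22 -0.06] t 0.1 gap 0.08528019431245204 F [-0.7 -0.1  0.8]
[[371.64829954   0.         317.68201421]
 [  0.         371.64829954 236.34817932]
 [  0.           0.           1.        ]] [ 0.24063826 -0.63527043  0.37317863] [-0.10399889  0.08112186 -0.6027937   0.78692009]
```

View pics/wrist1.png

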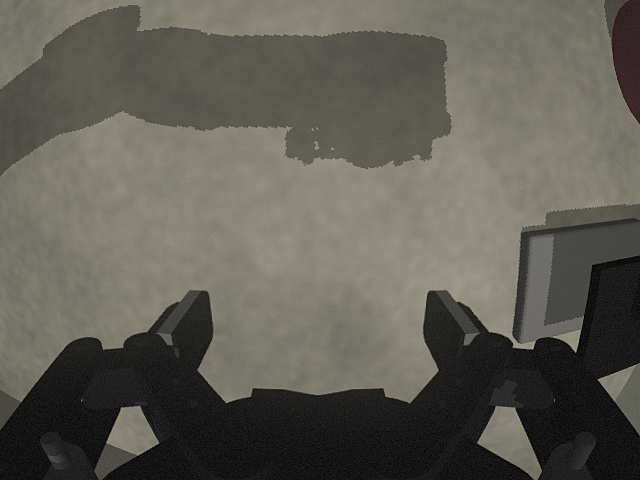

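The first call was refused, probably because fields were missing. The wrist view therefore shows the start pose, with only bare bench below and the open fingers at (185,330) and (450,330). I'll try a complete row.

Call:
send_rows(rows=[{"dx": 10.0, "dy": -20.0, "dz": -20.0, "rx": 4.0, "ry": 0.0, "rz": 0.0, "grip": -1.0}])

```text
time: 0.23
ee_pos: [0.1862, -0.6307, 0.2941]
tcp_rot: [-0.703, -0.066, 0.705, -0.068]
force: [-0.8, 1.2, -0.3]
finger_gap: 0.0855
```

```bash
python3 go.py 530.5 -92.2 220 -16.4
```

```text
d [  71.4 -464.3 -439.7] r [-152.8    0.3    0.2] jaw az 74 rel radial 83
d [  71.4 -464.3 -439.7] r [27.2  0.1 -0.2] jaw az 254 rel radial -97
now az -79.2 rel -5.6 p [ 186.2 -630.7  294.1] toolx [-0.0022 -0.0037 -1.    ] q1,q7 [ 1.18 -0.15] t 0.2333 gap 0.08553743376805677 F [-0.8  1.2 -0.3]
```

Call:
send_rows(rows=[{"dx": 71, "dy": -464, "dz": -440, "rx": 27.2, "ry": 0, "rz": 0, "grip": -1}, {"dx": 71, "dy": -464, "dz": -440, "rx": 27.2, "ry": 0, "rz": 0, "grip": -1}, {"dx": 71, "dy": -464, "dz": -440, "rx": 27.2, "ry": 0, "rz": 0, "grip": -1}, {"dx": 71, "dy": -464, "dz": -440, "rx": 27.2, "ry": 0, "rz": 0, "grip": -1}, {"dx": 71, "dy": -464, "dz": -440, "rx": 27.2, "ry": 0, "rz": 0, "grip": -1}, {"dx": 71, "dy": -464, "dz": -440, "rx": 27.2, "ry": 0, "rz": 0, "grip": -1}, {"dx": 71, "dy": -464, "dz": -440, "rx": 27.2, "ry": 0, "rz": 0, "grip": -1}, {"dx": 71, "dy": -464, "dz": -440, "rx": 27.2, "ry": 0, "rz": 0, "grip": -1}, {"dx": 71, "dy": -464, "dz": -440, "rx": 27.2, "ry": 0, "rz": 0, "grip": -1}, {"dx": 71, "dy": -464, "dz": -440, "rx": 27.2, "ry": 0, "rz": 0, "grip": -1}, {"dx": 71, "dy": -464, "dz": -440, "rx": 27.2, "ry": 0, "rz": 0, "grip": -1}, {"dx": 71, "dy": -464, "dz": -440, "rx": 27.2, "ry": 0, "rz": 0, "grip": -1}, {"dx": 71, "dy": -464, "dz": -440, "rx": 27.2, "ry": 0, "rz": 0, "grip": -1}, {"dx": 71, "dy": -464, "dz": -440, "rx": 27.2, "ry": 0, "rz": 0, "grip": -1}, {"dx": 71, "dy": -464, "dz": -440, "rx": 27.2, "ry": 0, "rz": 0, "grip": -1}, {"dx": 71, "dy": -464, "dz": -440, "rx": 27.2, "ry": 0, "rz": 0, "grip": -1}, {"dx": 71, "dy": -464, "dz": -440, "rx": 27.2, "ry": 0, "rz": 0, "grip": -1}, {"dx": 71, "dy": -464, "dz": -440, "rx": 27.2, "ry": 0, "rz": 0, "grip": -1}])

```text
time: 1.73
ee_pos: [0.5309, -0.0918, 0.22]
tcp_rot: [-0.699, 0.101, 0.701, 0.098]
force: [0.2, -0.2, 0.2]
finger_gap: 0.0854
```

```bash
python3 go.py 530.5 -92.2 111 -16.4; python3 -c "
from h import *
c=capture('wrist');save('wrist2',c['frame']);np.savez('wrist2',**c);print(c['K'],c['eye'],c['orientation'])"
```

```text
d [109.   0.   0.] r [-179.8    0.4    0.2] jaw az 74 rel radial 83
d [109.   0.   0.] r [ 0.2  0.1 -0.3] jaw az 254 rel radial -97
now az -106.2 rel -96.4 p [530.9 -91.8 220. ] toolx [-0.0031 -0.0038 -1.    ] q1,q7 [ 0.01 -1.71] t 1.7333 gap 0.08535928005529643 F [ 0.2 -0.2  0.2]
[[371.64829954   0.         317.68201421]
 [  0.         371.64829954 236.34817932]
 [  0.           0.           1.        ]] [ 0.59536765 -0.11116174  0.28989139] [ 0.08121717 -0.10548631  0.79309218 -0.59437463]
```

View pics/wrist2.png

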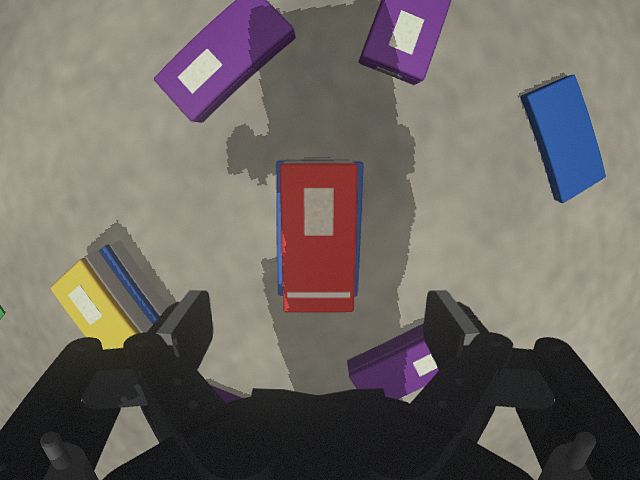

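The wrist view shows the red cassette centred at (319,235) between the fingers and parallel to the pads. Before descending I measure from the depth map how far the tips reach.

```bash
cat > tips.py <<'E'
from h import *
def tips(c,s):
    K=c['K'];z=c['z_map'];v,u=np.mgrid[0:480,0:640];X=(u-K[0,2]);Y=(v-K[1,2]);r=np.hypot(X,Y)+1e-9;t=r/K[0,0]
    k=np.tan(t)/r*z
    P=np.stack([X*k,-Y*k,-z],-1)@R.from_quat(c['orientation']).as_matrix().T+c['eye']
    return P,(R.from_quat(s['tcp_rot']).inv().apply((P-s['ee_pos']).reshape(-1,3))*1000).reshape(480,640,3)
E
python3 - <<'E'
from tips import *
c=dict(np.load('wrist2.npz'));P,T=tips(c,env.get_obs())
for px in[(200,293),(208,295),(190,310),(210,340),(440,293),(430,295),(319,235),(320,390)]:print(px,T[px[1],px[0]].round(1),(P[px[1],px[0]]*1000).round(1))
E
```

```text
(200, 293) [ 51.4 -44.2 -12.7] [554.8 -54.5 168.6]
(208, 295) [ 58.5 -43.5  -8.8] [550.8 -54.2 161.5]
(190, 310) [ 38.6 -44.  -12. ] [554.1 -54.5 181.4]
(210, 340) [ 54.7 -43.8   9.4] [533.4 -48.7 165.3]
(440, 293) [ 54.   45.3 -11.7] [ 528.6 -140.2  166.5]
(430, 295) [ 55.3  41.8 -10.4] [ 528.4 -136.5  165.2]
(319, 235) [ 1.563e+02 -1.000e-01 -6.800e+00] [536.4 -95.6  63.9]
(320, 390) [221.3   1.5 167.4] [368.6 -48.4  -0.7]
```

Call:
send_rows(rows=[{"dx": 30, "dy": 0, "dz": 0, "rx": 0, "ry": 0, "rz": -0.2, "grip": -1}, {"dx": 60, "dy": 0, "dz": 0, "rx": 0, "ry": 0, "rz": -0.2, "grip": -1}, {"dx": 80, "dy": 0, "dz": 0, "rx": 0, "ry": 0, "rz": -0.2, "grip": -1}, {"dx": 95, "dy": 0, "dz": 0, "rx": 0, "ry": 0, "rz": -0.2, "grip": -1}, {"dx": 105, "dy": 0, "dz": 0, "rx": 0, "ry": 0, "rz": -0.2, "grip": -1}, {"dx": 109, "dy": 0, "dz": 0, "rx": 0, "ry": 0, "rz": -0.2, "grip": -1}, {"dx": 109, "dy": 0, "dz": 0, "rx": 0, "ry": 0, "rz": -0.2, "grip": -1}])

```text
time: 2.37
ee_pos: [0.5294, -0.0947, 0.1109]
tcp_rot: [-0.699, 0.102, 0.701, 0.101]
force: [0.9, 0.3, 1.1]
finger_gap: 0.0857
```

Call:
send_rows(rows=[{"dx": 0.5, "dy": -2.7, "dz": 0, "rx": 0, "ry": 0, "rz": 0, "grip": -1}, {"dx": 1, "dy": -2.7, "dz": 0, "rx": 0, "ry": 0, "rz": 0, "grip": -1}, {"dx": 1, "dy": -2.7, "dz": 0, "rx": 0, "ry": 0, "rz": 0, "grip": 0.5}, {"dx": 1, "dy": -2.7, "dz": 0, "rx": 0, "ry": 0, "rz": 0, "grip": 0.5}, {"dx": 1, "dy": -2.7, "dz": 0, "rx": 0, "ry": 0, "rz": 0, "grip": 0.5}, {"dx": 1, "dy": -2.7, "dz": 0, "rx": 0, "ry": 0, "rz": 0, "grip": 1}, {"dx": 1, "dy": -2.7, "dz": 0, "rx": 0, "ry": 0, "rz": 0, "grip": 1}, {"dx": 1, "dy": -2.7, "dz": 0, "rx": 0, "ry": 0, "rz": 0, "grip": 1}, {"dx": 1, "dy": -2.7, "dz": 0, "rx": 0, "ry": 0, "rz": 0, "grip": 1}], squeeze=40)

```text
time: 3.12
ee_pos: [0.5304, -0.0921, 0.1105]
tcp_rot: [-0.699, 0.102, 0.701, 0.101]
force: [-0.6, -0.0, 6.1]
finger_gap: 0.0476
```

Call:
send_rows(rows=[{"dx": -3, "dy": 0, "dz": 0, "rx": 0, "ry": 0, "rz": 0, "grip": 1}, {"dx": -8, "dy": 0, "dz": 0, "rx": 0, "ry": 0, "rz": 0, "grip": 1}, {"dx": -16, "dy": 0, "dz": 0, "rx": 0, "ry": 0, "rz": 0, "grip": 1}, {"dx": -30, "dy": 0, "dz": 0, "rx": 0, "ry": 0, "rz": 0, "grip": 1}, {"dx": -50, "dy": 0, "dz": 0, "rx": 0, "ry": 0, "rz": 0, "grip": 1}, {"dx": -75, "dy": 0, "dz": 0, "rx": 0, "ry": 0, "rz": 0, "grip": 1}, {"dx": -95, "dy": 0, "dz": 0, "rx": 0, "ry": 0, "rz": 0, "grip": 1}, {"dx": -105, "dy": 0, "dz": 0, "rx": 0, "ry": 0, "rz": 0, "grip": 1}, {"dx": -110, "dy": 0, "dz": 0, "rx": 0, "ry": 0, "rz": 0, "grip": 1}, {"dx": -110, "dy": 0, "dz": 0, "rx": 0, "ry": 0, "rz": 0, "grip": 1}])

```text
time: 3.95
ee_pos: [0.5309, -0.0919, 0.2214]
tcp_rot: [-0.7, 0.102, 0.7, 0.101]
force: [-0.5, 0.1, -1.4]
finger_gap: 0.0472
```

```bash
python3 go.py 586 355 220 17; python3 - <<'E'
from m import *
w=capture('wrist');a=capture('scene');b=capture('top')
np.savez('top2',**b);meas(b);np.savez('wrist3',**w)
save('held',np.vstack([w['frame'][100:400,100:540],np.hstack([cv2.resize(a['frame'][180:330,200:420],(440,300))])]))
E
```

```text
d [   0.7 -444.2   73.8] r [ 1.465e+02 -1.000e-01 -1.000e-01] jaw az 107 rel radial 76
d [   0.7 -444.2   73.8] r [-33.5   0.   -0.1] jaw az 287 rel radial -104
now az -106.5 rel -96.6 p [530.9 -91.9 221.4] toolx [-8.0e-04 -1.3e-03 -1.0e+00] q1,q7 [ 0.01 -1.71] t 3.95 gap 0.04719246963298447 F [-0.5  0.1 -1.4]
blue px [370. 248.] xyz mm 515.4 -84.8 35.9 size 67.7 51.5 long-axis deg -17.2 n 390
green px [146. 211.] xyz mm 585.7 354.4 3.1 size 140.3 90.2 long-axis deg 16.8 n 3210
```

View pics/held.png

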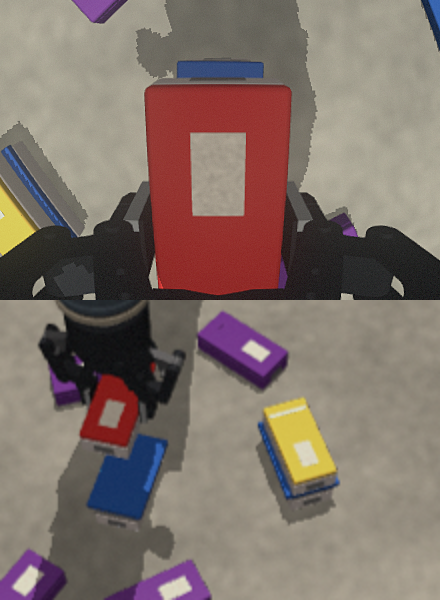

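The red cassette is held level between the pads at (215,180), and the blue spacer stays on the grey cassette at (130,480). Carrying it to above the mat.

Call:
send_rows(rows=[{"dx": 0, "dy": -10, "dz": 2, "rx": -1, "ry": 0, "rz": 0, "grip": 1}, {"dx": 0, "dy": -30, "dz": 5, "rx": -2.5, "ry": 0, "rz": 0, "grip": 1}, {"dx": 0, "dy": -60, "dz": 10, "rx": -4.5, "ry": 0, "rz": 0, "grip": 1}, {"dx": 0, "dy": -95, "dz": 16, "rx": -7, "ry": 0, "rz": 0, "grip": 1}, {"dx": 0, "dy": -132, "dz": 22, "rx": -10, "ry": 0, "rz": 0, "grip": 1}, {"dx": 0, "dy": -170, "dz": 28, "rx": -13, "ry": 0, "rz": 0, "grip": 1}, {"dx": 0, "dy": -208, "dz": 35, "rx": -16, "ry": 0, "rz": 0, "grip": 1}, {"dx": 0, "dy": -246, "dz": 41, "rx": -19, "ry": 0, "rz": 0, "grip": 1}, {"dx": 0, "dy": -284, "dz": 47, "rx": -22, "ry": 0, "rz": 0, "grip": 1}, {"dx": 0, "dy": -322, "dz": 54, "rx": -25, "ry": 0, "rz": 0, "grip": 1}, {"dx": 0, "dy": -360, "dz": 60, "rx": -28, "ry": 0, "rz": 0, "grip": 1}, {"dx": 0, "dy": -392, "dz": 65, "rx": -30, "ry": 0, "rz": 0, "grip": 1}, {"dx": 0, "dy": -418, "dz": 69, "rx": -32, "ry": 0, "rz": 0, "grip": 1}, {"dx": 0, "dy": -436, "dz": 72, "rx": -33.5, "ry": 0, "rz": 0, "grip": 1}, {"dx": 0, "dy": -444, "dz": 74, "rx": -33.5, "ry": 0, "rz": 0, "grip": 1}, {"dx": 0, "dy": -444, "dz": 74, "rx": -33.5, "ry": 0, "rz": 0, "grip": 1}, {"dx": 0, "dy": -444, "dz": 74, "rx": -33.5, "ry": 0, "rz": 0, "grip": 1}])

```text
time: 5.52
ee_pos: [0.5844, 0.3543, 0.2178]
tcp_rot: [-0.697, -0.104, 0.701, -0.105]
force: [0.4, -0.4, -0.9]
finger_gap: 0.0474
```

```bash
python3 go.py 586 355 81 17; python3 - <<'E'
from tips import *
w=capture('wrist');P,T=tips(w,env.get_obs());np.savez('wrist4',**w)
f=w['frame'].copy();save('overmat',f)
# mat outline visible part
hsv=cv2.cvtColor(f,cv2.COLOR_RGB2HSV)
g=(hsv[...,0]>50)&(hsv[...,0]<80)&(hsv[...,1]>120);p=P[g][:,:2]*1000
print(cv2.minAreaRect(p.astype(np.float32)),np.median(P[g][:,2]))
E
```

```text
d [136.8  -0.4  -2.5] r [-1.8e+02  1.0e-01  5.0e-01] jaw az 107 rel radial 76
d [136.8  -0.4  -2.5] r [ 0.   0.3 -0.1] jaw az 287 rel radial -104
now az -73.0 rel -104.2 p [584.4 354.3 217.8] toolx [-0.0054 -0.0026 -1.    ] q1,q7 [-0.58 -1.92] t 5.5167 gap 0.04737492758677766 F [ 0.4 -0.4 -0.9]
((615.8983154296875, 357.3154296875), (81.27761840820312, 120.99993133544922), 17.015522003173828) 0.0031077467461502195
```

View pics/overmat.png

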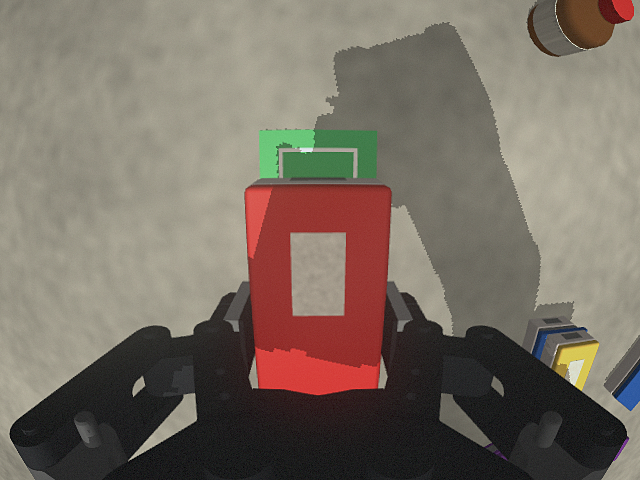

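The view shows the mat and its white outline centred at about (318,150), parallel with the held cassette at (318,285). Lowering.

Call:
send_rows(rows=[{"dx": 10, "dy": -0.5, "dz": -1, "rx": 0, "ry": 0.3, "rz": 0, "grip": 1}, {"dx": 30, "dy": -0.5, "dz": -2.5, "rx": 0, "ry": 0.3, "rz": 0, "grip": 1}, {"dx": 55, "dy": -0.5, "dz": -2.5, "rx": 0, "ry": 0.3, "rz": 0, "grip": 1}, {"dx": 80, "dy": -0.5, "dz": -2.5, "rx": 0, "ry": 0.3, "rz": 0, "grip": 1}, {"dx": 100, "dy": -0.5, "dz": -2.5, "rx": 0, "ry": 0.3, "rz": 0, "grip": 1}, {"dx": 115, "dy": -0.5, "dz": -2.5, "rx": 0, "ry": 0.3, "rz": 0, "grip": 1}, {"dx": 125, "dy": -0.5, "dz": -2.5, "rx": 0, "ry": 0.3, "rz": 0, "grip": 1}, {"dx": 131, "dy": -0.5, "dz": -2.5, "rx": 0, "ry": 0.3, "rz": 0, "grip": 1}, {"dx": 135, "dy": -0.5, "dz": -2.5, "rx": 0, "ry": 0.3, "rz": 0, "grip": 1}, {"dx": 137, "dy": -0.5, "dz": -2.5, "rx": 0, "ry": 0.3, "rz": 0, "grip": 1}, {"dx": 138, "dy": -0.5, "dz": -2.5, "rx": 0, "ry": 0.3, "rz": 0, "grip": 1}, {"dx": 139, "dy": -0.5, "dz": -2.5, "rx": 0, "ry": 0.3, "rz": 0, "grip": 1}, {"dx": 139, "dy": -0.5, "dz": -2.5, "rx": 0, "ry": 0.3, "rz": 0, "grip": 1}, {"dx": 139, "dy": -0.5, "dz": -2.5, "rx": 0, "ry": 0.3, "rz": 0, "grip": 1}])

```text
time: 6.73
ee_pos: [0.5866, 0.3543, 0.0796]
tcp_rot: [0.7, 0.104, -0.699, 0.105]
force: [0.0, -0.4, -1.1]
finger_gap: 0.0473
```

```bash
python3 go.py 586 355 77.5 17
```

```text
d [ 2.1 -0.9  0.4] r [ 1.8e+02 -1.0e-01  0.0e+00] jaw az 107 rel radial 76
d [ 2.1 -0.9  0.4] r [-0.  -0.  -0.1] jaw az 287 rel radial -104
now az -73.0 rel -104.2 p [586.6 354.3  79.6] toolx [ 8.e-04 -9.e-04 -1.e+00] q1,q7 [-0.58 -1.94] t 6.7333 gap 0.04729772003547717 F [ 0.  -0.4 -1.1]
```

Still carrying its weight (−1.1 N), so it is not down yet. I lower in small steps.

Call:
send_rows(rows=[{"dx": 1, "dy": -0.5, "dz": 0, "rx": 0, "ry": 0, "rz": 0, "grip": 1}, {"dx": 1.5, "dy": -0.5, "dz": 0, "rx": 0, "ry": 0, "rz": 0, "grip": 1}, {"dx": 2, "dy": -0.5, "dz": 0, "rx": 0, "ry": 0, "rz": 0, "grip": 1}, {"dx": 2, "dy": -0.5, "dz": 0, "rx": 0, "ry": 0, "rz": 0, "grip": 1}])

```text
time: 7.07
ee_pos: [0.5865, 0.3549, 0.0777]
tcp_rot: [0.7, 0.104, -0.699, 0.105]
force: [0.7, 0.3, 0.4]
finger_gap: 0.0473
```

Call:
send_rows(rows=[{"dx": 0.5, "dy": 0, "dz": 0, "rx": 0, "ry": 0, "rz": 0, "grip": 1}, {"dx": 0.8, "dy": 0, "dz": 0, "rx": 0, "ry": 0, "rz": 0, "grip": 1}, {"dx": 0.8, "dy": 0, "dz": 0, "rx": 0, "ry": 0, "rz": 0, "grip": 1}])

```text
time: 7.32
ee_pos: [0.5865, 0.3549, 0.0776]
tcp_rot: [0.7, 0.104, -0.699, 0.105]
force: [-1.3, -1.1, 6.0]
finger_gap: 0.0471
```

In contact (6 N, and z no longer falls). I open the gripper, then back up.

Call:
send_rows(rows=[{"dx": 0, "dy": 0, "dz": 0, "rx": 0, "ry": 0, "rz": 0, "grip": 0.0}, {"dx": 0, "dy": 0, "dz": 0, "rx": 0, "ry": 0, "rz": 0, "grip": -0.4}, {"dx": 0, "dy": 0, "dz": 0, "rx": 0, "ry": 0, "rz": 0, "grip": -1}, {"dx": 0, "dy": 0, "dz": 0, "rx": 0, "ry": 0, "rz": 0, "grip": -1}, {"dx": 0, "dy": 0, "dz": 0, "rx": 0, "ry": 0, "rz": 0, "grip": -1}, {"dx": 0, "dy": 0, "dz": 0, "rx": 0, "ry": 0, "rz": 0, "grip": -1}, {"dx": -10, "dy": 0, "dz": 0, "rx": 0, "ry": 0, "rz": 0, "grip": -1}, {"dx": -30, "dy": 0, "dz": 0, "rx": 0, "ry": 0, "rz": 0, "grip": -1}, {"dx": -65, "dy": 0, "dz": 0, "rx": 0, "ry": 0, "rz": 0, "grip": -1}, {"dx": -105, "dy": 0, "dz": 0, "rx": 0, "ry": 0, "rz": 0, "grip": -1}, {"dx": -140, "dy": 0, "dz": 0, "rx": 0, "ry": 0, "rz": 0, "grip": -1}, {"dx": -140, "dy": 0, "dz": 0, "rx": 0, "ry": 0, "rz": 0, "grip": -1}])

```text
time: 8.32
ee_pos: [0.589, 0.3566, 0.2265]
tcp_rot: [0.704, 0.106, -0.695, 0.103]
force: [0.9, 0.9, 0.4]
finger_gap: 0.0857
```

```bash
python3 go.py 530.5 -92.2 220 -16.7; python3 - <<'E'
from m import *
b=capture('top');P=cloud(b)
hsv=cv2.cvtColor(b['frame'],cv2.COLOR_RGB2HSV);print(P[212,147])
q=((hsv[...,0]<6)|(hsv[...,0]>174))&(hsv[...,1]>150)&(P[...,2]>.02)&(P[...,2]<.045)&(P[...,1]>.25)&(P[...,1]<.45)
p=P[q]*1000;print('red',cv2.minAreaRect(p[:,:2].astype(np.float32)),np.median(p[:,2]),len(p))
meas(b)
E
```

```text
d [  3.1 412.3 186.7] r [-146.4   -0.5   -0.9] jaw az 73 rel radial 83
d [  3.1 412.3 186.7] r [33.6 -0.7  0.4] jaw az 253 rel radial -97
now az -73.1 rel -104.3 p [589.  356.6 226.5] toolx [ 0.0112  0.0061 -0.9999] q1,q7 [-0.58 -1.92] t 8.3167 gap 0.08570811789589512 F [0.9 0.9 0.4]
[0.57640097 0.34167194 0.03056116]
red ((586.098388671875, 354.0567626953125), (99.02847290039062, 47.9432258605957), 17.072900772094727) 31.118197977671624 1022
blue px [502. 227.] xyz mm 543.8 -324.0 15.6 size 99.2 59.4 long-axis deg 11.0 n 1634
blue px [380. 234.] xyz mm 529.7 -92.7 35.7 size 100.0 58.2 long-axis deg -17.0 n 1666
green px [150. 215.] xyz mm 585.6 354.5 3.2 size 140.8 90.6 long-axis deg 17.2 n 1579
```

Red is placed: (586.1, 354.1) at 17.1° with its top at 31.1 mm, against a mat centre of (585.6, 354.5) at 17.2°. Now back to the spacer at (530, −92.5), −17°.

Call:
send_rows(rows=[{"dx": 0, "dy": 36, "dz": 16, "rx": 3, "ry": -0.7, "rz": 0.4, "grip": -1}, {"dx": 0, "dy": 72, "dz": 33, "rx": 6, "ry": -0.7, "rz": 0.4, "grip": -1}, {"dx": 0, "dy": 108, "dz": 49, "rx": 9, "ry": -0.7, "rz": 0.4, "grip": -1}, {"dx": 0, "dy": 144, "dz": 65, "rx": 12, "ry": -0.7, "rz": 0.4, "grip": -1}, {"dx": 0, "dy": 180, "dz": 82, "rx": 15, "ry": -0.7, "rz": 0.4, "grip": -1}, {"dx": 1, "dy": 216, "dz": 98, "rx": 18, "ry": -0.7, "rz": 0.4, "grip": -1}, {"dx": 1, "dy": 252, "dz": 114, "rx": 21, "ry": -0.7, "rz": 0.4, "grip": -1}, {"dx": 2, "dy": 288, "dz": 130, "rx": 24, "ry": -0.7, "rz": 0.4, "grip": -1}, {"dx": 2, "dy": 324, "dz": 147, "rx": 27, "ry": -0.7, "rz": 0.4, "grip": -1}, {"dx": 2, "dy": 360, "dz": 163, "rx": 30, "ry": -0.7, "rz": 0.4, "grip": -1}, {"dx": 3, "dy": 390, "dz": 177, "rx": 32, "ry": -0.7, "rz": 0.4, "grip": -1}, {"dx": 3, "dy": 412, "dz": 187, "rx": 33.6, "ry": -0.7, "rz": 0.4, "grip": -1}, {"dx": 3, "dy": 412, "dz": 187, "rx": 33.6, "ry": -0.7, "rz": 0.4, "grip": -1}, {"dx": 3, "dy": 412, "dz": 187, "rx": 33.6, "ry": -0.7, "rz": 0.4, "grip": -1}])

```text
time: 9.53
ee_pos: [0.5286, -0.0941, 0.2175]
tcp_rot: [-0.698, 0.105, 0.701, 0.102]
force: [-0.6, 1.1, 0.5]
finger_gap: 0.0851
```

```bash
cat > wb.py <<'E'
from tips import *
def wblue(zlo,zhi,rad=90):
    w=capture('wrist');s=env.get_obs();P,T=tips(w,s)
    hsv=cv2.cvtColor(w['frame'],cv2.COLOR_RGB2HSV)
    q=(hsv[...,0]>100)&(hsv[...,0]<118)&(hsv[...,1]>120)&(P[...,2]>zlo)&(P[...,2]<zhi)&(np.hypot(P[...,0]-s['ee_pos'][0],P[...,1]-s['ee_pos'][1])<rad/1000)
    print('blue',cv2.minAreaRect((P[q][:,:2]*1000).astype(np.float32)),'z',np.median(P[q][:,2])*1000,q.sum());return w,P,T
E
python3 go.py 530 -92.5 105 -17; python3 -c "
from wb import *
wblue(.033,.042)"
```

```text
d [112.5  -2.4  -1.3] r [-179.8    0.4    0.3] jaw az 73 rel radial 83
d [112.5  -2.4  -1.3] r [ 0.2  0.2 -0.2] jaw az 253 rel radial -97
now az -106.8 rel -96.7 p [528.6 -94.1 217.5] toolx [-0.0047 -0.0031 -1.    ] q1,q7 [ 0.02 -1.71] t 9.5333 gap 0.08512400731985113 F [-0.6  1.1  0.5]
blue ((531.9161376953125, -93.99115753173828), (59.4722785949707, 99.55877685546875), 72.69329071044922) z 36.025130269594946 11370
```

Call:
send_rows(rows=[{"dx": 30, "dy": -2, "dz": -2, "rx": 0.2, "ry": 0.2, "rz": -0.2, "grip": -1}, {"dx": 60, "dy": -2, "dz": -2, "rx": 0.2, "ry": 0.2, "rz": -0.2, "grip": -1}, {"dx": 85, "dy": -2, "dz": -2, "rx": 0.2, "ry": 0.2, "rz": -0.2, "grip": -1}, {"dx": 103, "dy": -2, "dz": -2, "rx": 0.2, "ry": 0.2, "rz": -0.2, "grip": -1}, {"dx": 114, "dy": -2, "dz": -2, "rx": 0.2, "ry": 0.2, "rz": -0.2, "grip": -1}, {"dx": 119, "dy": -2, "dz": -2, "rx": 0.2, "ry": 0.2, "rz": -0.2, "grip": -1}, {"dx": 119, "dy": -2, "dz": -2, "rx": 0.2, "ry": 0.2, "rz": -0.2, "grip": -1}])

```text
time: 10.17
ee_pos: [0.5308, -0.0904, 0.0977]
tcp_rot: [-0.699, 0.103, 0.7, 0.103]
force: [0.5, -0.7, 0.2]
finger_gap: 0.0855
```

```bash
python3 go.py 530.5 -93 98 -17.1; python3 -c "
from wb import *
w,P,T=wblue(.033,.042)
np.savez('wrist5',**w);save('pregrasp',w['frame'])
for px in[(208,295),(210,340),(428,295)]:print(T[px[1],px[0]].round(1))
"
```

```text
d [-0.3  2.6 -0.4] r [-1.797e+02 -0.000e+00  1.000e-01] jaw az 73 rel radial 83
d [-0.3  2.6 -0.4] r [0.3 0.1 0. ] jaw az 253 rel radial -97
now az -106.8 rel -97.1 p [530.8 -90.4  97.7] toolx [-1.5e-03  5.0e-04 -1.0e+00] q1,q7 [ 0.04 -1.69] t 10.1667 gap 0.08548829066934402 F [ 0.5 -0.7  0.2]
blue ((533.6300048828125, -94.69314575195312), (59.89795684814453, 96.08707427978516), 72.81305694580078) z 36.01487648738941 31367
[ 59.6 -42.4  -8. ]
[ 54.5 -42.3   9.4]
[58.1 43.  -8.7]
```

Call:
send_rows(rows=[{"dx": 0, "dy": 1.5, "dz": 0, "rx": 0.3, "ry": 0, "rz": 0, "grip": -1}, {"dx": 0, "dy": 3, "dz": 0, "rx": 0.3, "ry": 0, "rz": 0, "grip": -1}, {"dx": 0, "dy": 3, "dz": 0, "rx": 0.3, "ry": 0, "rz": 0, "grip": -0.5}, {"dx": 0, "dy": 3, "dz": 0, "rx": 0.3, "ry": 0, "rz": 0, "grip": -0.3}, {"dx": 0, "dy": 3, "dz": 0, "rx": 0.3, "ry": 0, "rz": 0, "grip": 1}, {"dx": 0, "dy": 3, "dz": 0, "rx": 0.3, "ry": 0, "rz": 0, "grip": 1}, {"dx": 0, "dy": 3, "dz": 0, "rx": 0.3, "ry": 0, "rz": 0, "grip": 1}, {"dx": 0, "dy": 3, "dz": 0, "rx": 0.3, "ry": 0, "rz": 0, "grip": 1}], squeeze=30)

```text
time: 10.88
ee_pos: [0.5306, -0.0938, 0.0995]
tcp_rot: [0.7, -0.105, -0.699, -0.105]
force: [-1.1, 0.1, 8.2]
finger_gap: 0.0587
```

```bash
python3 - <<'E'
from wb import *
s=env.get_obs();print(s['ee_pos'],s['force'],s['finger_gap'])
w,P,T=wblue(.03,.045)
f=w['frame'];np.savez('wrist6',**w)
save('grip2',cv2.resize(f[200:420,150:490],(800,518)))
# finger pad points: dark, |y| 27..42, report max reach
g=(abs(T[...,1])>29.5)&(abs(T[...,1])<36)&(abs(T[...,2])<13)&(f.max(-1)<90)
for sgn in(-1,1):
    m=g&(np.sign(T[...,1])==sgn);t=T[m];print(sgn,m.sum(),np.percentile(t[:,0],[5,50,90,97,100]).round(1) if m.sum() else '')
E
```

```text
[ 0.5305917  -0.09378062  0.09946563] [-1.12413515  0.13855267  8.19770921] 0.05868117614932646
blue ((534.0162353515625, -95.61891174316406), (59.63087463378906, 94.68936157226562), 72.86829376220703) z 36.01908387992973 30690
-1 1389 [-32.  -25.3  30.8  49.1  64.8]
1 2872 [-30.8  30.   54.7  60.9  64.8]
```

View pics/grip2.png

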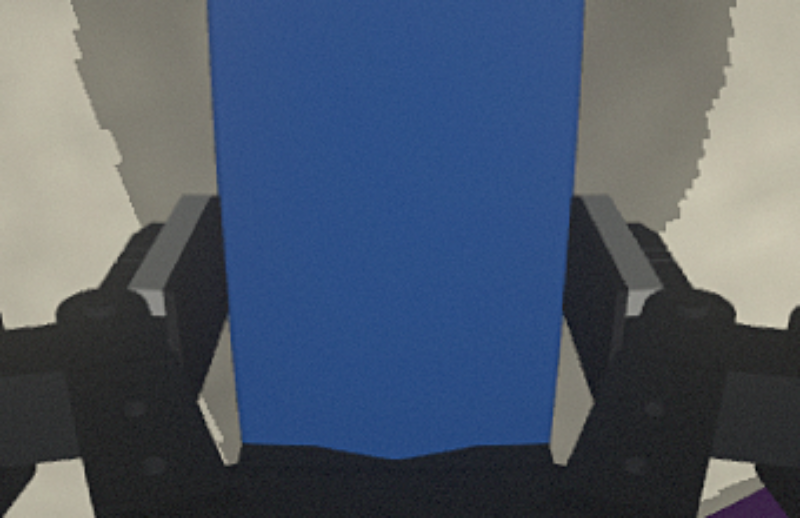

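```bash
python3 - <<'E'
from wb import *
c=dict(np.load('wrist6.npz'));P,T=tips(c,env.get_obs())
for u0,v0 in[(188,200),(205,200),(214,215),(222,240),(175,215),(595,200),(582,200),(578,215),(572,240)]:
    u=int(150+u0*.425);v=int(200+v0*.4247);print((u0,v0),T[v,u].round(1),(P[v,u]*1000).round(1))
s=capture('scene')
P=cloud(s);print(P[270,262]);save('grip2s',cv2.resize(s['frame'][220:320,200:330],(780,600)))
E
```

```text
(188, 200) [ 61.3 -33.9 -12.4] [552.4 -65.1  38.2]
(205, 200) [ 62.3 -30.9 -12. ] [551.2 -67.8  37.2]
(214, 215) [ 57.9 -28.9 -11. ] [549.6 -69.4  41.6]
(222, 240) [ 63.3 -28.8  -4.3] [543.2 -67.5  36.2]
(175, 215) [ 56.4 -34.8 -11.5] [551.9 -63.9  43.1]
(595, 200) [ 63.2  33.9 -11.6] [ 531.8 -129.6   36.3]
(582, 200) [ 63.1  31.8 -11.7] [ 532.4 -127.6   36.4]
(578, 215) [ 58.4  30.1 -10.8] [ 532.  -125.8   41.1]
(572, 240) [60.  30.  -5.8] [ 527.3 -124.2   39.4]
[ 0.54241056 -0.09454829  0.03790723]
```

View pics/grip2s.png

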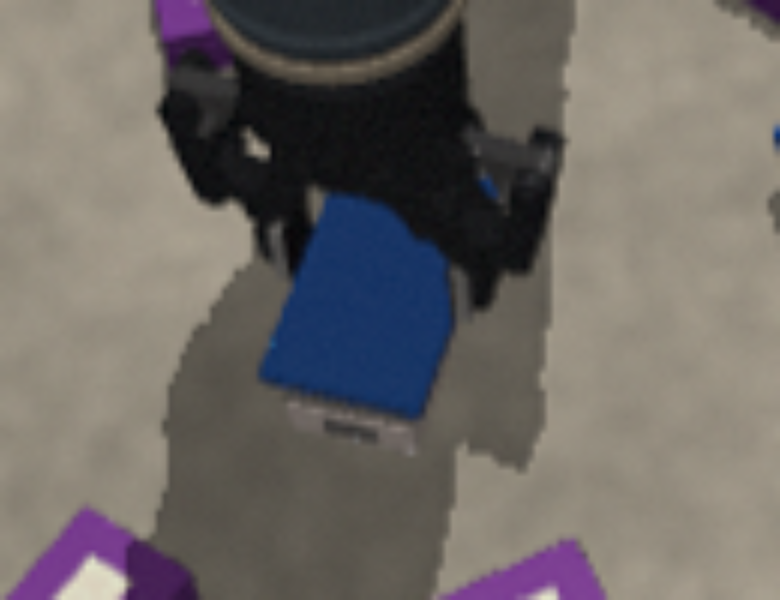

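The scene crop shows the tips at the spacer's long edges, near (290,260) and (460,290). But the wrist depth puts the tips at z≈36–37, the gap reads 58.7 (under 60), and the arm was pushed up 1.8 mm. The tips are resting on the plate's top edge, so I open, go lower and regrasp.

Call:
send_rows(rows=[{"dx": 0, "dy": 0, "dz": 0, "rx": 0, "ry": 0, "rz": 0, "grip": -0.5}, {"dx": 0, "dy": 0, "dz": 0, "rx": 0, "ry": 0, "rz": 0, "grip": -1}, {"dx": 0, "dy": 0, "dz": 0, "rx": 0, "ry": 0, "rz": 0, "grip": -1}, {"dx": 0, "dy": 0, "dz": 0, "rx": 0, "ry": 0, "rz": 0, "grip": -1}, {"dx": 3, "dy": 0, "dz": 0, "rx": 0, "ry": 0, "rz": 0, "grip": -1}, {"dx": 6, "dy": 0, "dz": 0, "rx": 0, "ry": 0, "rz": 0, "grip": -1}, {"dx": 6, "dy": 0, "dz": 0, "rx": 0, "ry": 0, "rz": 0, "grip": -1}])

```text
time: 11.57
ee_pos: [0.5303, -0.0937, 0.0928]
tcp_rot: [-0.699, 0.105, 0.699, 0.105]
force: [-0.2, 0.3, 0.4]
finger_gap: 0.0857
```

```bash
python3 go.py 530.5 -93.5 93.5 -17.1; python3 - <<'E'
from wb import *
w,P,T=wblue(.03,.045)
for px in[(204,292),(208,295),(428,295),(432,292)]:print(T[px[1],px[0]].round(1))
E
```

```text
d [-0.7 -0.3 -0.1] r [180.   0.  -0.] jaw az 73 rel radial 83
d [-0.7 -0.3 -0.1] r [-0.  0.  0.] jaw az 253 rel radial -97
now az -107.1 rel -97.1 p [530.3 -93.7  92.8] toolx [-0.e+00  2.e-04 -1.e+00] q1,q7 [ 0.04 -1.69] t 11.5667 gap 0.08567303547210596 F [-0.2  0.3  0.4]
blue ((535.966796875, -96.051025390625), (59.871192932128906, 90.92798614501953), 72.82701110839844) z 36.01709676859402 32101
[ 53.6 -41.9 -12.1]
[ 59.2 -42.3  -8.4]
[57.2 43.1 -9.3]
[ 53.4  43.3 -12.2]
```

Call:
send_rows(rows=[{"dx": 0, "dy": 0.3, "dz": 0, "rx": 0, "ry": 0, "rz": 0, "grip": -0.5}, {"dx": 0, "dy": 0.3, "dz": 0, "rx": 0, "ry": 0, "rz": 0, "grip": -0.3}, {"dx": 0, "dy": 0.3, "dz": 0, "rx": 0, "ry": 0, "rz": 0, "grip": 1}, {"dx": 0, "dy": 0.3, "dz": 0, "rx": 0, "ry": 0, "rz": 0, "grip": 1}, {"dx": 0, "dy": 0.3, "dz": 0, "rx": 0, "ry": 0, "rz": 0, "grip": 1}, {"dx": 0, "dy": 0.3, "dz": 0, "rx": 0, "ry": 0, "rz": 0, "grip": 1}], squeeze=30)

```text
time: 12.12
ee_pos: [0.5302, -0.0941, 0.0931]
tcp_rot: [-0.699, 0.105, 0.699, 0.105]
force: [-1.0, 0.0, 3.8]
finger_gap: 0.059
```

Call:
send_rows(rows=[{"dx": -2, "dy": 0, "dz": 0, "rx": 0, "ry": 0, "rz": 0, "grip": 1}, {"dx": -4, "dy": 0, "dz": 0, "rx": 0, "ry": 0, "rz": 0, "grip": 1}, {"dx": -7, "dy": 0, "dz": 0, "rx": 0, "ry": 0, "rz": 0, "grip": 1}, {"dx": -10, "dy": 0, "dz": 0, "rx": 0, "ry": 0, "rz": 0, "grip": 1}, {"dx": -10, "dy": 0, "dz": 0, "rx": 0, "ry": 0, "rz": 0, "grip": 1}])

```text
time: 12.53
ee_pos: [0.5305, -0.0941, 0.1037]
tcp_rot: [0.7, -0.105, -0.699, -0.105]
force: [0.6, 0.4, -0.3]
finger_gap: 0.0588
```

```bash
python3 go.py 545 -323.5 220 11; python3 - <<'E'
from wb import *
w,P,T=wblue(.03,.07)
E
```

```text
d [-116.3  214.9  -81.6] r [1.519e+02 0.000e+00 1.000e-01] jaw az 101 rel radial 132
d [-116.3  214.9  -81.6] r [-28.1  -0.1   0. ] jaw az 281 rel radial -48
now az -107.1 rel -97.1 p [530.5 -94.1 103.7] toolx [ 9.e-04  1.e-04 -1.e+00] q1,q7 [ 0.04 -1.69] t 12.5333 gap 0.058813537284083846 F [ 0.6  0.4 -0.3]
blue ((536.2756958007812, -96.61164855957031), (59.68198013305664, 90.67900085449219), 72.59066772460938) z 46.65565886073511 32027
```

Spacer lifted and level: its top is at 46.7 mm, up 10.6 with the tool. Carrying it over to the pile.

Call:
send_rows(rows=[{"dx": -15, "dy": 0, "dz": 0, "rx": 0, "ry": 0, "rz": 0, "grip": 1}, {"dx": -35, "dy": 3, "dz": -1, "rx": 0, "ry": 0, "rz": 0, "grip": 1}, {"dx": -50, "dy": 15, "dz": -6, "rx": -2, "ry": 0, "rz": 0, "grip": 1}, {"dx": -62, "dy": 35, "dz": -13, "rx": -5, "ry": 0, "rz": 0, "grip": 1}, {"dx": -70, "dy": 62, "dz": -24, "rx": -8, "ry": 0, "rz": 0, "grip": 1}, {"dx": -75, "dy": 92, "dz": -35, "rx": -12, "ry": 0, "rz": 0, "grip": 1}, {"dx": -76, "dy": 122, "dz": -46, "rx": -16, "ry": 0, "rz": 0, "grip": 1}, {"dx": -76, "dy": 152, "dz": -58, "rx": -20, "ry": 0, "rz": 0, "grip": 1}, {"dx": -76, "dy": 180, "dz": -69, "rx": -24, "ry": 0, "rz": 0, "grip": 1}, {"dx": -76, "dy": 200, "dz": -76, "rx": -27, "ry": 0, "rz": 0, "grip": 1}, {"dx": -76, "dy": 211, "dz": -80, "rx": -28, "ry": 0, "rz": 0, "grip": 1}, {"dx": -76, "dy": 215, "dz": -82, "rx": -28.1, "ry": 0, "rz": 0, "grip": 1}, {"dx": -76, "dy": 215, "dz": -82, "rx": -28.1, "ry": 0, "rz": 0, "grip": 1}])

```text
time: 13.67
ee_pos: [0.545, -0.3248, 0.1792]
tcp_rot: [0.704, 0.067, -0.704, 0.067]
force: [-0.1, -0.4, 0.2]
finger_gap: 0.0593
```

```bash
python3 go.py 545 -323.5 90 11; python3 - <<'E'
from wb import *
w,P,T=wblue(.10,.15)
np.savez('wrist7',**w);save('overpile',w['frame'])
hsv=cv2.cvtColor(w['frame'],cv2.COLOR_RGB2HSV)
q=(hsv[...,0]>100)&(hsv[...,0]<118)&(hsv[...,1]>120)&(P[...,2]>.013)&(P[...,2]<.02)
r=cv2.minAreaRect((P[q][:,:2]*1000).astype(np.float32));print('pile part',r,q.sum(),cv2.boxPoints(r).round(1).tolist())
r=cv2.minAreaRect((T[q][:,1:]*1000/1000).astype(np.float32));print('pile in tool yz',cv2.boxPoints(r).round(1).tolist())
E
```

```text
d [89.2 -1.3 -0.2] r [179.8  -0.    0. ] jaw az 101 rel radial 132
d [89.2 -1.3 -0.2] r [-0.2 -0.  -0. ] jaw az 281 rel radial -48
now az -79.2 rel -48.4 p [ 545.  -324.8  179.2] toolx [ 5.e-04  0.e+00 -1.e+00] q1,q7 [ 0.51 -0.97] t 13.6667 gap 0.0592510433924361 F [-0.1 -0.4  0.2]
blue ((550.7119750976562, -324.92120361328125), (91.04930877685547, 60.24562454223633), 10.40871524810791) z 121.97662647229924 32022
pile part ((589.2618408203125, -317.14984130859375), (12.0250244140625, 58.98152160644531), 11.102228164672852) 1774 [[577.7000122070312, -289.3999938964844], [589.0, -347.20001220703125], [600.7999877929688, -344.8999938964844], [589.5, -287.1000061035156]]
pile in tool yz [[-27.100000381469727, -50.20000076293945], [31.899999618530273, -50.400001525878906], [31.899999618530273, -38.400001525878906], [-27.100000381469727, -38.20000076293945]]
```

View pics/overpile.png

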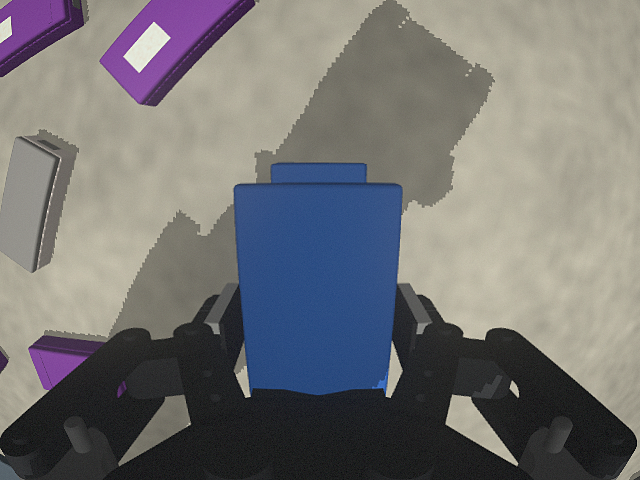

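The held plate (318,285) lies parallel over the pile, whose far end shows at (318,172). They agree within about 1–2 mm. Contact should come at TCP z≈81.2.

Call:
send_rows(rows=[{"dx": 10, "dy": 0.5, "dz": 0, "rx": 0, "ry": 0, "rz": 0, "grip": 1}, {"dx": 30, "dy": 0.5, "dz": 0, "rx": 0, "ry": 0, "rz": 0, "grip": 1}, {"dx": 50, "dy": 0.5, "dz": 0, "rx": 0, "ry": 0, "rz": 0, "grip": 1}, {"dx": 67, "dy": 0.5, "dz": 0, "rx": 0, "ry": 0, "rz": 0, "grip": 1}, {"dx": 80, "dy": 0.5, "dz": 0, "rx": 0, "ry": 0, "rz": 0, "grip": 1}, {"dx": 88, "dy": 0.5, "dz": 0, "rx": 0, "ry": 0, "rz": 0, "grip": 1}, {"dx": 92, "dy": 0.5, "dz": 0, "rx": 0, "ry": 0, "rz": 0, "grip": 1}, {"dx": 94, "dy": 0.5, "dz": 0, "rx": 0, "ry": 0, "rz": 0, "grip": 1}, {"dx": 95, "dy": 0.5, "dz": 0, "rx": 0, "ry": 0, "rz": 0, "grip": 1}, {"dx": 95, "dy": 0.5, "dz": 0, "rx": 0, "ry": 0, "rz": 0, "grip": 1}, {"dx": 95, "dy": 0.5, "dz": 0, "rx": 0, "ry": 0, "rz": 0, "grip": 1}])

```text
time: 14.63
ee_pos: [0.5458, -0.3239, 0.0849]
tcp_rot: [0.704, 0.067, -0.703, 0.067]
force: [-0.2, 0.6, -0.2]
finger_gap: 0.0589
```

```bash
python3 go.py 545 -324.5 81.2 11; python3 - <<'E'
from wb import *
w,P,T=wblue(.022,.035)
hsv=cv2.cvtColor(w['frame'],cv2.COLOR_RGB2HSV)
q=(hsv[...,0]>100)&(hsv[...,0]<118)&(hsv[...,1]>120)
for lo,hi in((10,20),(22,32)):
    m=q&(P[...,2]*1000>lo)&(P[...,2]*1000<hi);t=T[m];print(lo,m.sum(),'y',np.percentile(t[:,1],[.5,99.5]).round(1),'z',np.percentile(t[:,2],[.5,99.5]).round(1)) if m.sum() else 0
E
```

```text
d [3.7 0.5 0.9] r [ 1.799e+02 -0.000e+00  1.000e-01] jaw az 101 rel radial 132
d [3.7 0.5 0.9] r [-0.1 -0.1 -0. ] jaw az 281 rel radial -48
now az -79.1 rel -48.4 p [ 545.8 -323.9   84.9] toolx [ 1.5e-03  3.0e-04 -1.0e+00] q1,q7 [ 0.5  -0.99] t 14.6333 gap 0.05892205725905004 F [-0.2  0.6 -0.2]
blue ((551.71923828125, -323.9986267089844), (90.83566284179688, 60.136444091796875), 10.733017921447754) z 27.743525725307943 32027
10 145 y [-24.8  30.4] z [-50.3 -49.7]
22 32025 y [-28.2  30.3] z [-50.8  35.9]
```

Call:
send_rows(rows=[{"dx": 1.5, "dy": 0.8, "dz": 0.5, "rx": 0, "ry": 0, "rz": 0, "grip": 1}, {"dx": 2.5, "dy": 0.8, "dz": 0.5, "rx": 0, "ry": 0, "rz": 0, "grip": 1}, {"dx": 3.3, "dy": 0.8, "dz": 0.5, "rx": 0, "ry": 0, "rz": 0, "grip": 1}, {"dx": 3.8, "dy": 0.8, "dz": 0.5, "rx": 0, "ry": 0, "rz": 0, "grip": 1}, {"dx": 3.8, "dy": 0.8, "dz": 0.5, "rx": 0, "ry": 0, "rz": 0, "grip": 1}])

```text
time: 15.1
ee_pos: [0.5458, -0.325, 0.0818]
tcp_rot: [0.705, 0.067, -0.703, 0.067]
force: [-0.2, 1.2, 6.2]
finger_gap: 0.0592
```

In contact (6.2 N, z 81.8). Releasing and backing off.

Call:
send_rows(rows=[{"dx": 0, "dy": 0, "dz": 0, "rx": 0, "ry": 0, "rz": 0, "grip": -0.5}, {"dx": 0, "dy": 0, "dz": 0, "rx": 0, "ry": 0, "rz": 0, "grip": -1}, {"dx": 0, "dy": 0, "dz": 0, "rx": 0, "ry": 0, "rz": 0, "grip": -1}, {"dx": 0, "dy": 0, "dz": 0, "rx": 0, "ry": 0, "rz": 0, "grip": -1}, {"dx": 0, "dy": 0, "dz": 0, "rx": 0, "ry": 0, "rz": 0, "grip": -1}, {"dx": -5, "dy": 0, "dz": 0, "rx": 0, "ry": 0, "rz": 0, "grip": -1}, {"dx": -20, "dy": 0, "dz": 0, "rx": 0, "ry": 0, "rz": 0, "grip": -1}, {"dx": -50, "dy": 0, "dz": 0, "rx": 0, "ry": 0, "rz": 0, "grip": -1}, {"dx": -90, "dy": 0, "dz": 0, "rx": 0, "ry": 0, "rz": 0, "grip": -1}, {"dx": -130, "dy": 0, "dz": 0, "rx": 0, "ry": 0, "rz": 0, "grip": -1}, {"dx": -150, "dy": 0, "dz": 0, "rx": 0, "ry": 0, "rz": 0, "grip": -1}, {"dx": -150, "dy": 0, "dz": 0, "rx": 0, "ry": 0, "rz": 0, "grip": -1}, {"dx": -150, "dy": 0, "dz": 0, "rx": 0, "ry": 0, "rz": 0, "grip": -1}])

```text
time: 16.18
ee_pos: [0.5457, -0.3253, 0.2336]
tcp_rot: [0.706, 0.066, -0.702, 0.068]
force: [0.7, 0.1, -0.0]
finger_gap: 0.0856
```

```bash
python3 - <<'E'
from m import *
from wb import wblue
print(env.get_obs()['time'],env.get_obs()['ee_pos'],env.get_obs()['force'])
wblue(.02,.03)
b=capture('top');meas(b);a=capture('scene');meas(a);w=capture('wrist')
P=cloud(b);hsv=cv2.cvtColor(b['frame'],cv2.COLOR_RGB2HSV)
q=((hsv[...,0]<6)|(hsv[...,0]>174))&(hsv[...,1]>150)&(P[...,2]>.02)&(P[...,2]<.045)&(P[...,1]>.25)&(P[...,1]<.45)
p=P[q]*1000;print('red',cv2.minAreaRect(p[:,:2].astype(np.float32)),np.median(p[:,2]))
save('final',np.vstack([w['frame'][100:400,100:500],cv2.resize(a['frame'][240:330,130:250],(400,300))]))
E
```

```text
16.1833 [ 0.54572373 -0.32525707  0.23355522] [ 0.72610587  0.13060226 -0.04076622]
blue ((547.2678833007812, -325.6288757324219), (98.57289123535156, 59.130859375), 10.898715019226074) z 23.99943738358165 9268
blue px [502. 228.] xyz mm 544.1 -324.4 23.5 size 100.0 60.5 long-axis deg 11.1 n 1468
green px [150. 215.] xyz mm 585.4 354.8 3.1 size 140.7 90.7 long-axis deg 16.8 n 1602
blue px [156. 281.] xyz mm 546.7 -322.9 24.6 size 103.1 60.3 long-axis deg 11.3 n 1116
green px [470. 294.] xyz mm 585.5 356.2 4.5 size 139.6 92.6 long-axis deg 17.3 n 997
red ((586.3574829101562, 354.7209167480469), (99.4397964477539, 48.74946975708008), 17.056062698364258) 31.0580145098055
```

View pics/final.png

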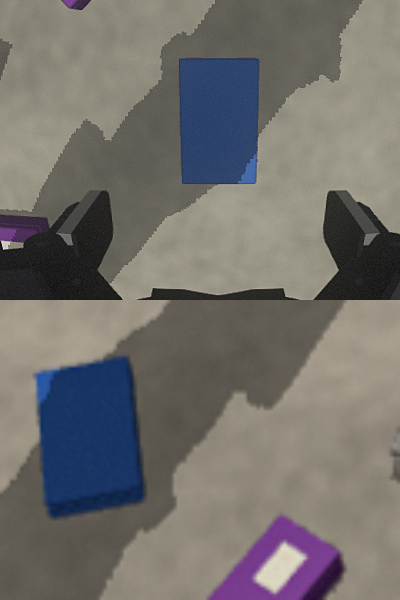

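The spacer lies flush on the pile: one block at (220,120) in the wrist view, top at 24 mm, centre within 1 mm of the pile's first measured position. The gripper is clear, so I hand in.

```bash
python3 -c "
from workcell import env
print(env.hand_in())"
```

```text
the job is handed in; nothing more can be done
None
```

Both parts are placed, released and handed in at about 16 s of the 64 s allowed. Hand-in gives no verdict, so the figures below are my own camera checks.

| Part | Final position (mm) | Target (mm) | Angle | Top height |
|---|---|---|---|---|
| Red cassette on mat | (586.4, 354.7) | mat centre (585.4, 354.8) | 17.1° vs 16.8° | 31.1 mm (31 expected) |
| Spacer on spares pile | (544.1, −324.4) | pile before placing (543.8, −324.0) | 11.1° vs 11.0° | 23.5–24.6 mm (24 expected) |

- **Pile:** the placed plate covers the pile from above, so I could not measure the pile directly afterwards. In the last scene crop they show as one flush block, with no sign that the pile moved.
- **Refused call:** the first move call was refused because its rows lacked some fields. I sent it again with all fields filled in.
- **Spacer grip:** the first grip on the spacer was too high. The fingertips pressed on the plate's top edge with about 8 N, so I opened, went about 6 mm lower and gripped it properly.
- **Camera agreement:** the wrist, top and scene cameras disagree by up to 3 mm on position, well inside the tolerances.

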